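# Push a battery pack through the flap of a collection chute

### The job

Push the white battery pack along the deck of the collection chute, through the yellow gravity flap, until it slides down into the hooded box, then withdraw so that the flap swings shut behind it. Only push it with the fingers, steadily and without flicking it: do not lift it. Leave the bottle, the loupe and the heat sink beside the chute where they are.

Things in the scene. Friction and masses are not known exactly. Their poses are not given: they have to be found in the camera images.
- chute: fixed sheet-metal collection chute; origin on the bench top straight below the flap's hinge, mid-lane; +x is the feed direction (open deck, flap, box), +y left of it, z up. Level steel deck, top at z = 95 mm, 150 mm wide, x = -260 to +8 mm. All its metal is slippery (friction about 0.18)
- mouth (a point): middle of the mouth of the deck's two fixed aluminium guides, at deck height, x = -96 mm of the chute (axes as the chute's). Guides 18 mm tall: 132 mm apart here, narrowing to 72 mm at x = -46 mm, then a straight lane 72 mm wide up to the doorway
- doorway (a point): middle of the doorway at deck height, straight below the flap's hinge, x = 0 of the chute (axes as the chute's). Doorway 82 mm wide, 37 mm clear below the hinge rod
- edge (a point): edge 8 mm past the doorway where the deck breaks into a ramp falling about 30 degrees, to x = 156 mm of the chute: a pack whose middle is pushed past this edge tips and slides down by itself. Box round the ramp: grey cheeks 90 mm apart outside, clear hood, from x = -10 to 166 mm, top at z = 147 mm
- flap (a joint): yellow flap, 76 mm wide, 37 mm tall, 40 g, hung from a rod 40 mm above the deck at x = 0 of the chute; 0 = hanging shut (its lower edge 3 mm above the deck), grows to 1.45 rad as it is pushed inwards (chute +x); it opens only inwards, by the pack pushing on it, and falls shut by its own weight; about 0.9 rad or more while on the pack
- pack_center (a point): centre (half-way up) of the white battery pack, 118 x 62 x 18 mm, 0.13 to 0.25 kg, lying flat on the deck short of the guides with its long side (own x) roughly along the feed direction; centre 9 mm above the deck; loose
- flux: small amber dropper bottle with black tip, 31 mm diameter, 81 mm tall, standing loose on the bench to the right of the deck (chute -y); origin under its base; leave alone
- eye_loupe: black eye loupe, 37 mm diameter, 41 mm tall, standing loose on the bench to the left of the deck (chute +y); origin under its base; leave alone
- sink: finned aluminium heat sink, 36 x 44 x 19 mm, lying loose on the bench to the left of the deck near the doorway; origin under its base; leave alone
- pack: the same battery pack; origin at the centre of its underside, x along its 118 mm length, z up
There are look-alikes about, which are no part of the job. What is shaped like the pack but orange is not meant.

How it is judged:
By the outcome, as a careful person would: the job done as asked, in the order asked, and still so for the second after the job is handed in, with the robot touching nothing.
It also fails if it takes over 48 s, if anything falls off the work surface, if the arm or the gripper's body presses on something with over 40 N, if the wrist force passes 120 N, or if a joint passes its speed limit or range.

### The arm

A 6-joint arm with a two-finger parallel gripper is mounted at the origin on a cart in front of the work surface, level with it; the furniture and walls round the work are solid. World frame = base frame: x ahead of the robot, y to its left, z up, the work surface at z = 0. Lengths are in m, angles in rad, forces in N, time in s.
With the tool pointing down it reaches from about 0.35 to 0.775 m from the base axis. Payload 5.5 kg.
Tool frame: the origin (TCP) lies on the centre line of the jaws, within the pads' length; the fingertips stand 11 mm ahead of it and the grasp point (between the pads) lies 8 mm behind it; z points along the fingers, y is the direction in which the jaws open and shut (so a half turn about z gives the same grasp; the last joint's range is limited). The gripper opens to 85 mm and grips with 20 to 120 N. Pads are 22 mm wide; open, the fingers measure 114 mm over their backs; the gripper's body (76 mm by 85 mm) begins 54 mm behind the grasp point. The pads swing forward as they close: fully open they stand 13 mm farther back than shut.
Start: joints at [-1.389, 0.313, 0.046, 1.304, 0, 1.431], TCP at [0.182, -0.546, 0.203] pointing down, gripper open.
Joint ranges: [-2.76, 2.76], [-0.86, 1.69], [-1.03, 1.26], [-2.2, 2.34], [-1.47, 1.5], [-3.14, 3.14]. Speed limits (rad/s): [2.57, 2.57, 3.14, 3.14, 3.14, 3.14].

### API

Orientations are given as a unit quaternion [w, x, y, z].
In Python, from workcell import env, imaging, order gives the robot as it stands. The module is installed in compiled form; this text tells all that it offers.
- The arm moves only by the tool move_arm, never from a script. Its argument "deltas" is one flat list of numbers, 7 for each row, row after row: the gripper's target within -1 to 1 (shut at 1, half-way at 0, fully open at -1), then the shift along the tool's x, y, z in m, then the turn, a rotation vector about the tool's x, y, z in degrees. In form: [jaw, tx, ty, tz, ax, ay, az, jaw, tx, ty, tz, ax, ay, az, ...]. A call has 1 to 10 rows; each row shifts and turns the commanded pose from where the row before left it, along the tool's axes as they then stand; what a row does not reach is not made up. A row lasts 1/8 s, in which the tool goes at most 62.5 mm and 10.7 degrees, less where a joint would pass 70% of its speed; a pose out of reach is approached as far as the arm can. A call is refused whole if a number of a shift passes 0.0625 or a number of a turn 10.7, either way. A call with a gripper value outside its range is refused whole. The fingers move at their own pace and stop on an object; "squeeze" is the grip in N (left out, the last holds). Time passes only in rows, so rows that do not move let the fingers close. It gives the time, the measured TCP pose, the force and the opening at its end, in the units of the state.
- env.get_state(): the state, without advancing time (a new reading comes with each control period).
- imaging.read_camera(name): name is "scene" or "top" or "wrist"; returns a dict with "img" (384x512x3 uint8, red, green, blue), "z_map" (384x512 float32, m along the optical axis (not along the pixel's ray), 0 where there is no reading), "fx", "fy", "cx", "cy" (pixels), "rvec" (rotation vector, rad) and "tvec" (3), from world to camera coordinates, as OpenCV has them. Camera axes: x right, y down, z forward; pixel columns grow to the right and rows downward; lengths in m; the calibration is good to about 2 mm. The wrist camera is an equidistant fisheye: a pixel r from the principal point sees the ray r / f radians off the axis. A picture is of the moment at which its call begins.
- order.hand_in(): hands the job in, once; it reports no verdict.
Trained networks look in a picture, given as the dict that the camera call returned (one of the last four; its "shot" number tells which), for a name from the list of things; names that differ only in an ending like _2 or _b are one class to them, and where a whole thing is asked for, a point or a joint stands for the part that bears it (a point fixed in the world has none). Each returns a list of dicts, best first, with "confidence" (0 to 1); they miss things now and then, are a little off and sometimes report something else, mostly with a low value. They report only what shows in the picture. A call takes as long as a camera call. They do not tell look-alikes from the thing itself.
- imaging.recognise(picture, thing): "centre" ([column, row] in pixels, amid what is visible of it).
- imaging.cut_out(picture, thing): "mask" (384x512 bool, what is visible of it) and "centre" ([column, row] in pixels, amid what is visible of it).
The state is a dict: "clock": time; "joint_pos": joint angles; "qvel": joint speeds; "tau": joint torques, N m; "tcp_pos": TCP position; "orientation": TCP orientation; "wrist_force": force on the tool from outside, world axes, zero at the start; "ft_torque": the same for the moment, N m; "finger_gap": finger opening in m.
Only numpy, scipy, OpenCV 4.12 (cv2) and the standard library are available. Lean on these libraries where they do the work, as an engineer would, in place of code of your own. Each camera call takes 0.05 s, during which the arm holds its last target.

## Working session

There is one attempt and no reset: what is moved stays moved. The work goes in short steps, Python scripts to look and compute and a tool call to move; the robot and the scene stay as the last step left them, time stands still between calls to the robot, and variables do not carry over. Pictures are saved under pics/ and viewed, and the job is handed in when it is done.

Besides the shell and the picture viewer there is one more tool, called by a JSON object that holds its "op" and its "data". move_arm: Moves the arm, as the interface text tells. Its arguments: {"type":"object","properties":{"deltas":{"type":"array"},"squeeze":{"type":"number"}},"required":["deltas"]}

```bash
mkdir -p pics; cat > h.py <<'E'
import numpy as np, cv2
from workcell import env, imaging, order
def save(p,n,crop=None,s=1):
    im=p["img"][:,:,::-1]
    if crop: im=im[crop[1]:crop[3],crop[0]:crop[2]]
    cv2.imwrite("pics/"+n,cv2.resize(im,None,fx=s,fy=s,interpolation=cv2.INTER_CUBIC))
def unproj(p,uv,z=None):
    uv=np.atleast_2d(uv).astype(float)
    if z is None: z=np.array([p["z_map"][int(round(v)),int(round(u))] for u,v in uv])
    R=cv2.Rodrigues(np.array(p["rvec"],float))[0]; t=np.array(p["tvec"],float).ravel()
    c=np.c_[(uv[:,0]-p["cx"])/p["fx"]*z,(uv[:,1]-p["cy"])/p["fy"]*z,z*np.ones(len(uv))]
    return (c-t)@R
def onplane(p,uv,h):
    R=cv2.Rodrigues(np.array(p["rvec"],float))[0]; t=np.array(p["tvec"],float).ravel()
    a=unproj(p,uv,np.ones(len(np.atleast_2d(uv)))); o=-R.T@t
    d=a-o; return o+d*((h-o[2])/d[:,2])[:,None]
def proj(p,X):
    return cv2.projectPoints(np.atleast_2d(np.array(X,float)),np.array(p["rvec"],float),np.array(p["tvec"],float),np.array([[p["fx"],0,p["cx"]],[0,p["fy"],p["cy"]],[0,0,1]]),None)[0][:,0]
E
python3 - <<'E'
from h import *
s=env.get_state(); print(s)
for c in["scene","top"]:
    p=imaging.read_camera(c); save(p,c+"0.png",s=1.5)
    for n in["pack","flap","flux","eye_loupe","sink","chute"]:
        for d in imaging.cut_out(p,n)[:3]:
            m=d["mask"]&(p["z_map"]>0); v,u=np.nonzero(m); X=unproj(p,np.c_[u,v],p["z_map"][m])
            print(c,n,round(d["confidence"],2),np.round(d["centre"]),m.sum(),np.round(np.median(X,0),3),np.round(np.percentile(X,97,axis=0),3))
E
```

```text
{'clock': 0.0, 'joint_pos': array([-1.38861915e+00,  3.13994036e-01,  4.49777973e-02,  1.30359546e+00,
        2.20932691e-05,  1.43118774e+00]), 'qvel': array([-9.48724937e-04, -1.69394436e-03,  6.15347761e-05,  1.95527691e-04,
       -5.67747380e-04,  1.00579264e-03]), 'tau': array([ 5.08412631e-04, -4.80629325e+01,  2.98530900e+01,  1.95411901e-02,
       -1.64716389e-04,  1.65743779e-05]), 'tcp_pos': array([ 0.18174079, -0.54493227,  0.20161205]), 'orientation': array([-9.07713511e-04,  9.87084233e-01,  1.60199543e-01, -8.27382465e-06]), 'wrist_force': array([ 0.12999103, -0.82442221, -0.5815277 ]), 'ft_torque': array([ 0.04099853,  0.01842416, -0.02181148]), 'finger_gap': 0.08528784993161556}
scene pack 0.92 [258. 212.] 1576 [ 0.562 -0.064  0.113] [ 0.594 -0.005  0.115]
scene pack 0.56 [189. 195.] 1215 [0.505 0.13  0.018] [0.564 0.165 0.021]
scene flux 0.77 [241. 287.] 387 [ 0.459 -0.151  0.041] [ 0.482 -0.117  0.074]
scene eye_loupe 0.4 [295. 198.] 72 [ 0.687 -0.039  0.035] [ 0.695 -0.028  0.041]
scene sink 0.56 [342. 243.] 105 [ 0.692 -0.186  0.013] [ 0.705 -0.165  0.02 ]
scene chute 0.63 [313. 276.] 14645 [ 0.539 -0.242  0.097] [0.634 0.022 0.148]
top pack 0.92 [263. 201.] 1630 [ 0.566 -0.058  0.113] [ 0.596 -0.003  0.115]
top pack 0.73 [177. 229.] 1402 [0.509 0.135 0.017] [0.565 0.165 0.02 ]
top flap 0.58 [339. 205.] 14 [ 0.561 -0.219  0.101] [ 0.568 -0.218  0.105]
top flux 0.62 [298. 250.] 201 [ 0.466 -0.141  0.046] [ 0.479 -0.129  0.077]
top flux 0.61 [321. 198.] 10575 [ 0.566 -0.178  0.096] [0.639 0.028 0.149]
top eye_loupe 0.63 [338. 207.] 19 [ 0.559 -0.219  0.102] [ 0.568 -0.218  0.106]
top eye_loupe 0.53 [255. 152.] 216 [ 0.679 -0.041  0.032] [ 0.696 -0.026  0.042]
top sink 0.74 [317. 156.] 230 [ 0.68  -0.182  0.014] [ 0.699 -0.166  0.021]
top chute 0.86 [320. 201.] 10540 [ 0.566 -0.179  0.096] [0.639 0.028 0.149]
```

View pics/scene0.png

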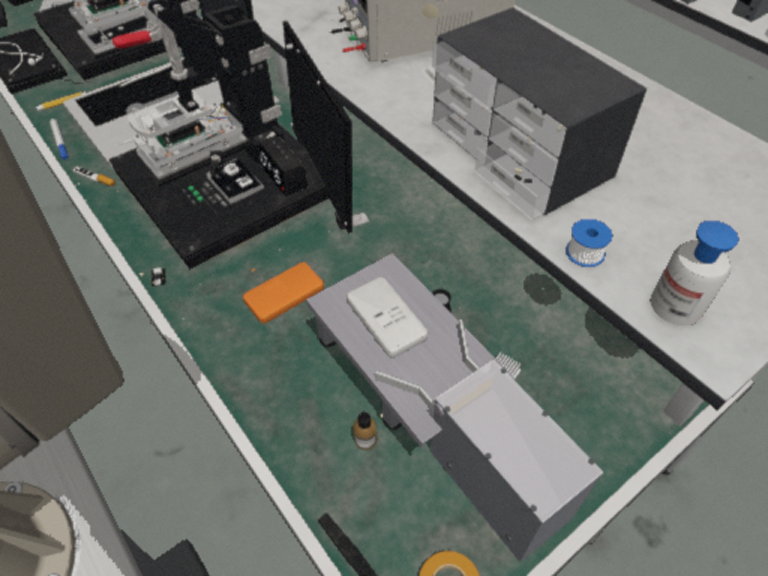

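View pics/top0.png

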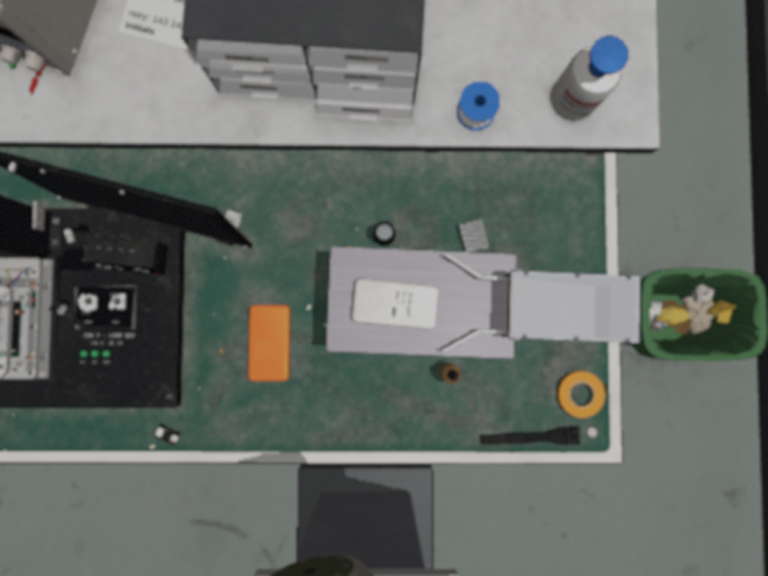

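The white pack is at scene (258,212) and top (263,201). The orange look-alike is at scene (189,195) and top (177,229). No other block in view has the pack's shape, so I choose the white one. Next I measure the chute frame and the pack pose.

```bash
python3 - <<'E'
from h import *
p=imaging.read_camera("top"); save(p,"crop1.png",(205,145,440,260),3.3)
v,u=np.mgrid[0:384,0:512]; z=p["z_map"]
X=unproj(p,np.c_[u.ravel(),v.ravel()],z.ravel()).reshape(384,512,3)
roi=(z>0)&(u>200)&(u<440)&(v>150)&(v<250)
H=X[...,2]
def rect(m,h,name):
    m=cv2.morphologyEx(m.astype(np.uint8),cv2.MORPH_OPEN,np.ones((3,3)))
    n,l,st,_=cv2.connectedComponentsWithStats(m); k=1+np.argmax(st[1:,4]); m=l==k
    q=X[m][:,:2].astype(np.float32); r=cv2.minAreaRect(q); print(name,m.sum(),r); print(np.round(cv2.boxPoints(r),4)); print("median z",np.median(X[m][:,2])); return m
print("hist",np.histogram(H[roi],bins=np.arange(0,.16,.005)))
deck=rect(roi&(H>.085)&(H<.135)&(u<345),.095,"deck")
pk=rect(roi&(H>.106)&(u<300),.113,"pack")
pk2=imaging.cut_out(p,"pack")[0]["mask"]; 
vv,uu=np.nonzero(pk2); P=onplane(p,np.c_[uu,vv],.113); print("pack mask",cv2.minAreaRect(P[:,:2].astype(np.float32)))
box=rect(roi&(H>.14),.147,"hood")
E
```

```text
hist (array([7045,  369,   92,  103,   29,    8,   72,   40,   32,   29,    4,
          2,    9,    9,    3,    3,    0,    2, 3683, 2861,   61,  123,
       1564,  133,    2,    3,    1,    8,  316, 3453,   59]), array([0.   , 0.005, 0.01 , 0.015, 0.02 , 0.025, 0.03 , 0.035, 0.04 ,
       0.045, 0.05 , 0.055, 0.06 , 0.065, 0.07 , 0.075, 0.08 , 0.085,
       0.09 , 0.095, 0.1  , 0.105, 0.11 , 0.115, 0.12 , 0.125, 0.13 ,
       0.135, 0.14 , 0.145, 0.15 , 0.155]))
deck 8428 ((0.5697927474975586, -0.09575818479061127), (0.2682710587978363, 0.15002691745758057), 87.97699737548828)
[[ 0.4901 -0.2272]
 [ 0.64   -0.2325]
 [ 0.6495  0.0356]
 [ 0.4996  0.0409]]
median z 0.09532756587802658
pack 1610 ((0.5665879249572754, -0.05720975250005722), (0.11809336394071579, 0.06195661425590515), 84.79810333251953)
[[ 0.5304 -0.1132]
 [ 0.5921 -0.1188]
 [ 0.6028 -0.0012]
 [ 0.5411  0.0044]]
median z 0.11270390894258804
pack mask ((0.5119338631629944, 0.11753182858228683), (0.10632626712322235, 0.058063145726919174), 0.24643754959106445)
hood 3812 ((0.5635147094726562, -0.299500972032547), (0.1764734834432602, 0.09427189826965332), 88.15650939941406)
[[ 0.5136 -0.3862]
 [ 0.6078 -0.3892]
 [ 0.6135 -0.2128]
 [ 0.5192 -0.2098]]
median z 0.14699720229706703
```

View pics/crop1.png

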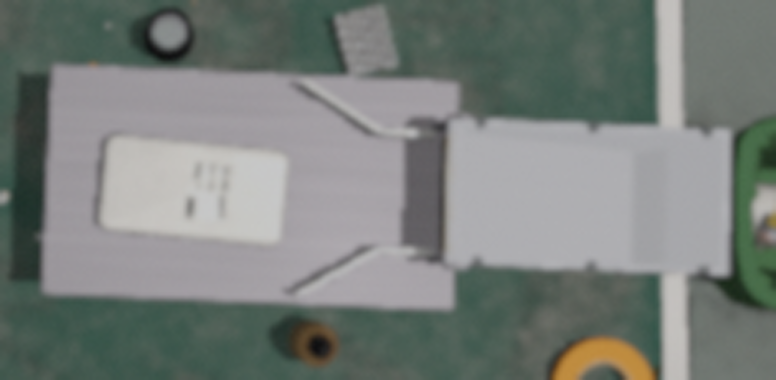

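The crop shows the white pack on the deck at top (263,201), ahead of the guides. The dark doorway is at top (333,203) and the orange block lies off the deck. The sizes I measured match the ones given: pack 118×62 mm, deck 268×150 mm.

- **Chute:** origin about (0.5654, −0.2217), feed direction about (−0.035, −0.999).
- **Pack in the chute frame:** x = −164 mm, y = −5 mm, yaw about −3°.

Now I plan the approach.

```bash
cat >> h.py <<'E'
from scipy.spatial.transform import Rotation as Ro
F=np.array([-.0353,-.9994]); L=np.array([.9994,-.0353]); O=np.array([.5654,-.2217])
def c2w(x,y): return O+F*x+L*y
def w2c(P): d=np.array(P[:2])-O; return np.array([d@F,d@L])
E
python3 - <<'E'
from h import *
s=env.get_state(); p=s["tcp_pos"].copy(); q=s["orientation"]; R=Ro.from_quat(np.r_[q[1:],q[0]])
g=np.r_[c2w(-.250,-.005),.22]; print(g)
tx=R.as_matrix()[:,0]; yaw=np.degrees(np.arctan2(tx[1],tx[0])); tgt=np.degrees(np.arctan2(-F[1],-F[0])); print(yaw,tgt)
n=14
for i in range(n):
    step=(g-p)/(n-i); t=R.inv().apply(step); print(np.round(t,3)); t=np.round(t,3)
    p=p+R.apply(t); R=R*Ro.from_rotvec([0,0,np.radians(-(tgt-yaw)/n)])
print(p,R.as_matrix())
E
```

```text
[0.569228  0.0283265 0.22     ]
18.439461028658144 87.97708570395903
[ 0.039 -0.03  -0.001]
[ 0.042 -0.027 -0.001]
[ 0.044 -0.023 -0.001]
[ 0.046 -0.019 -0.001]
[ 0.047 -0.015 -0.001]
[ 0.048 -0.011 -0.001]
[ 0.049 -0.007 -0.001]
[ 0.049 -0.002 -0.002]
[ 0.049  0.002 -0.001]
[ 0.049  0.006 -0.002]
[ 0.048  0.01  -0.001]
[ 0.048  0.015 -0.002]
[ 0.046  0.019 -0.001]
[ 0.044  0.022 -0.002]
[0.56894402 0.02851447 0.22048986] [[ 3.52991809e-02  9.99376789e-01  2.84691208e-05]
 [ 9.99376780e-01 -3.52991766e-02 -1.39995222e-04]
 [-1.38903039e-04  3.33930949e-05 -9.99999990e-01]]
```

{"op": "move_arm", "data": {"deltas": [0.5,0.039,-0.03,-0.001,0,0,-5,0.5,0.042,-0.027,-0.001,0,0,-5,0.5,0.044,-0.023,-0.001,0,0,-5,0.5,0.046,-0.019,-0.001,0,0,-5,0.5,0.047,-0.015,-0.001,0,0,-5,0.5,0.048,-0.011,-0.001,0,0,-5,0.5,0.049,-0.007,-0.001,0,0,-5]}}

```text
clock: 1.68
tcp_pos: [0.3757, -0.2563, 0.2098]
orientation: [0.0, 0.893, 0.451, 0.0]
wrist_force: [0.3, -0.6, -0.6]
finger_gap: 0.0214
```

{"op": "move_arm", "data": {"deltas": [0.5,0.049,-0.002,-0.002,0,0,-5,0.5,0.049,0.002,-0.001,0,0,-5,0.5,0.049,0.006,-0.002,0,0,-5,0.5,0.048,0.01,-0.001,0,0,-5,0.5,0.048,0.015,-0.002,0,0,-5,0.5,0.046,0.019,-0.001,0,0,-5,0.5,0.044,0.022,-0.002,0,0,-4.5,0.5,0,0,0,0,0,0,0.5,0,0,0,0,0,0]}}

```text
clock: 2.8
tcp_pos: [0.5663, 0.0298, 0.2202]
orientation: [-0.0, 0.72, 0.694, -0.0]
wrist_force: [1.2, 0.8, -0.5]
finger_gap: 0.0214
```

```bash
cat > st.py <<'E'
from h import *
def st():
    s=env.get_state(); q=s["orientation"]; R=Ro.from_quat(np.r_[q[1:],q[0]]).as_matrix()
    print("t",round(s["clock"],2),"chute xy mm",np.round(w2c(s["tcp_pos"])*1000,1),"z",round(s["tcp_pos"][2]*1000,1),"yawerr",round(np.degrees(np.arctan2(R[1,0],R[0,0]))-87.98,2),"zaxis",np.round(R[:,2],3),"gap",s["finger_gap"],"F",np.round(s["wrist_force"],1))
    return s
if __name__=="__main__": st()
E
python3 - <<'E'
from st import *
st()
p=imaging.read_camera("wrist"); save(p,"w1.png",s=1.5)
p=imaging.read_camera("scene"); save(p,"s1.png",(180,100,420,380),2.1)
E
```

```text
t 2.8 chute xy mm [-251.4   -7.9] z 220.2 yawerr -0.04 zaxis [-0.001 -0.    -1.   ] gap 0.021432320528474016 F [ 1.2  0.8 -0.5]
```

View pics/w1.png

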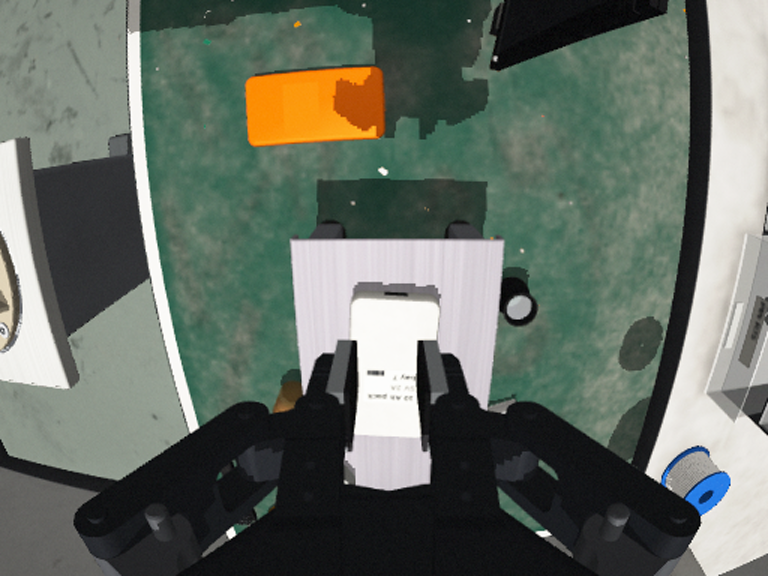

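View pics/s1.png

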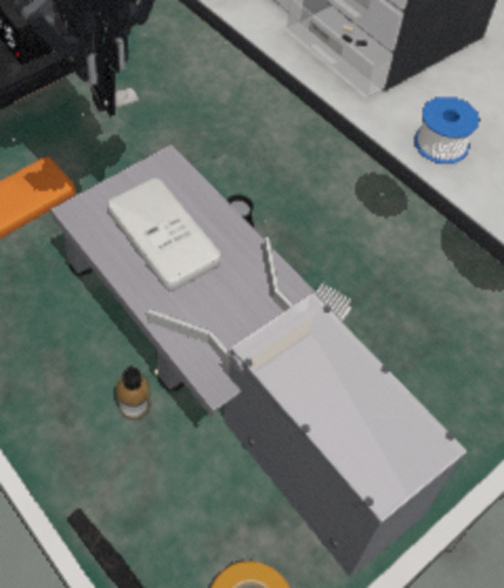

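{"op": "move_arm", "data": {"deltas": [0.5,0,0.003,0.02,0,0,0,0.5,0,0,0.025,0,0,0,0.5,0,0,0.025,0,0,0,0.5,0,0,0.02,0,0,0,0.5,0,0,0.01,0,0,0,0.5,0,0,0.007,0,0,0,0.5,0,0,0,0,0,0,0.5,0,0,0,0,0,0]}}

```text
clock: 3.9
tcp_pos: [0.5703, 0.0297, 0.1143]
orientation: [0.001, 0.72, 0.694, 0.0]
wrist_force: [-0.4, -0.3, 0.9]
finger_gap: 0.0215
```

```bash
python3 - <<'E'
from st import *
st()
p=imaging.read_camera("wrist"); save(p,"w2.png",s=1.5)
p=imaging.read_camera("scene"); save(p,"s2.png",(180,100,420,380),2.1)
E
```

```text
t 3.9 chute xy mm [-251.4   -4. ] z 114.3 yawerr -0.05 zaxis [ 0.001 -0.    -1.   ] gap 0.021497177582137546 F [-0.4 -0.3  0.9]
```

View pics/w2.png

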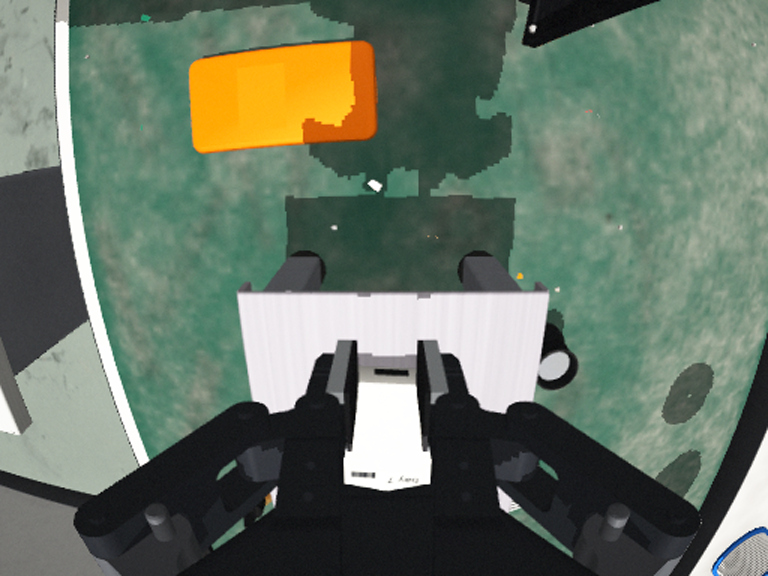

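View pics/s2.png

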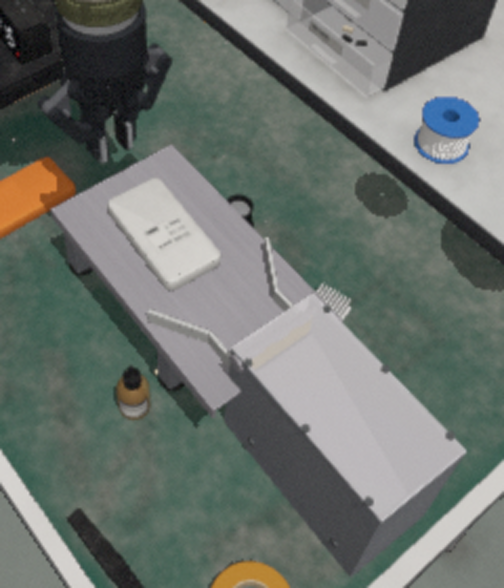

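```bash
python3 - <<'E'
from st import *
p=imaging.read_camera("scene"); 
for n,X in [("tipR",[*c2w(-.2514,-.004-.011),.103]),("tipL",[*c2w(-.2514,.007),.103]),("edge",[*c2w(-.26,0),.095]),("edgeR",[*c2w(-.26,-.075),.095]),("edgeL",[*c2w(-.26,.075),.095])]:
    print(n,np.round((proj(p,X)[0]-[180,100])*2.1))
z=p["z_map"]
for (a,b) in [(102,155),(126,146),(100,150),(124,140)]:
    u,v=180+a/2.1,100+b/2.1; X=unproj(p,[[u,v]])[0]; print((a,b),X.round(3),np.round(w2c(X)*1000,1))
save(p,"s2b.png",(190,100,300,190),6)
E
```

```text
tipR [104. 181.]
tipL [122. 172.]
edge [112. 175.]
edgeR [ 50. 208.]
edgeL [171. 143.]
(102, 155) [0.554 0.021 0.155] [-241.8  -19.5]
(126, 146) [0.582 0.019 0.15 ] [-241.4    7.8]
(100, 150) [0.553 0.021 0.163] [-242.1  -20.9]
(124, 140) [0.583 0.024 0.155] [-245.7    8.6]
```

View pics/s2b.png

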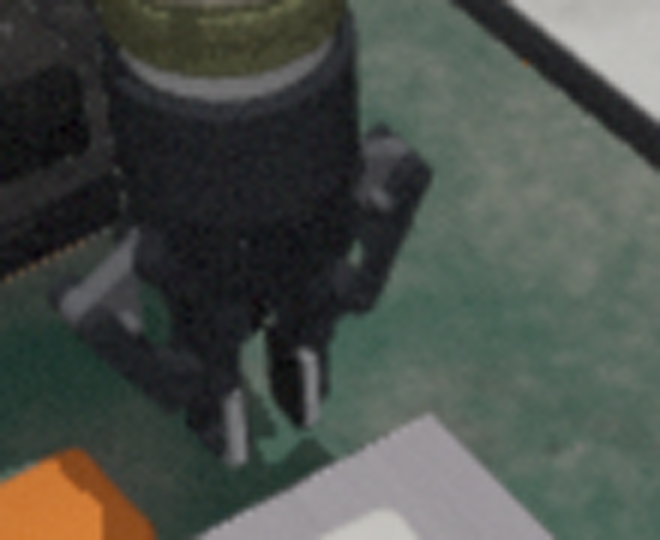

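```bash
python3 - <<'E'
from st import *
p=imaging.read_camera("scene"); v,u=np.mgrid[0:384,0:512]
z=p["z_map"]; X=unproj(p,np.c_[u.ravel(),v.ravel()],z.ravel()); c=(X[:,:2]-O)@np.c_[F,L]
m=(z.ravel()>0)&(abs(c[:,0]+.25)<.03)&(abs(c[:,1])<.06)&(X[:,2]>.10)&(X[:,2]<.17)
for i in np.nonzero(m)[0][::-1][:40:1]: print(u.ravel()[i],v.ravel()[i],np.round(c[i]*1000,0),round(X[i,2]*1000))
for zz in (.103,.115,.125,.13,.14): print(zz,proj(p,[*c2w(-.2404,-.015),zz])[0])
E
```

```text
232 197 [-220.  -29.] 108
231 196 [-222.  -30.] 111
233 195 [-221.  -26.] 112
232 195 [-223.  -27.] 111
235 194 [-221.  -21.] 112
234 194 [-220.  -23.] 114
233 194 [-222.  -25.] 114
236 193 [-221.  -18.] 112
235 193 [-223.  -19.] 112
238 192 [-221.  -13.] 113
237 192 [-221.  -15.] 114
239 191 [-224.   -9.] 110
241 190 [-222.   -5.] 113
243 189 [-221.   -0.] 113
246 188 [-222.    8.] 110
245 188 [-223.    6.] 111
248 187 [-221.   12.] 111
247 187 [-222.   10.] 112
249 186 [-220.   14.] 113
229 177 [-240.  -20.] 147
228 177 [-242.  -21.] 146
231 176 [-241.  -15.] 146
230 176 [-242.  -17.] 147
229 176 [-241.  -20.] 149
228 176 [-243.  -21.] 148
227 176 [-247.  -21.] 144
231 175 [-240.  -15.] 151
230 175 [-240.  -18.] 152
229 175 [-240.  -20.] 153
228 175 [-242.  -21.] 151
227 175 [-245.  -22.] 150
226 175 [-244.  -24.] 152
225 175 [-245.  -26.] 152
231 174 [-241.  -15.] 152
230 174 [-240.  -17.] 155
229 174 [-239.  -20.] 157
228 174 [-243.  -20.] 154
227 174 [-243.  -23.] 156
226 174 [-245.  -24.] 155
225 174 [-245.  -26.] 155
0.103 [232.33847029 189.54471084]
0.115 [231.99923275 185.90805443]
0.125 [231.71086239 182.81669868]
0.13 [231.5646956  181.24977773]
0.14 [231.26830717 178.07246747]
```

```bash
python3 - <<'E'
from st import *
s=st(); print(s["joint_pos"])
p=imaging.read_camera("top"); s=st()
v,u=np.mgrid[0:384,0:512]
z=p["z_map"]; X=unproj(p,np.c_[u.ravel(),v.ravel()],z.ravel()); c=(X[:,:2]-O)@np.c_[F,L]
m=(z.ravel()>0)&(c[:,0]<-.2)&(c[:,0]>-.35)&(abs(c[:,1])<.12)&(X[:,2]>.12)
print(X[m,2].min(),X[m,2].max())
save(p,"t2.png",(160,120,300,260),4)
for i in range(-300,-190,10):
    q=m&(abs(c[:,0]*1000-i)<5); print(i,q.sum(), np.round(np.percentile(X[q,2],[0,50,100])*1000) if q.any() else "", np.round([c[q,1].min()*1000,c[q,1].max()*1000]) if q.any() else "")
E
```

```text
t 4.1 chute xy mm [-251.6   -4.2] z 113.9 yawerr -0.03 zaxis [ 0.001 -0.    -1.   ] gap 0.021336805331999026 F [-0.3  0.4  0.1]
[-8.81539738e-02  3.44800428e-01 -1.29954315e-01  1.09518829e+00
 -1.10096277e-04  1.51846147e+00]
t 4.15 chute xy mm [-251.6   -4.2] z 113.8 yawerr -0.04 zaxis [ 0.001 -0.    -1.   ] gap 0.021488287743473247 F [ 0.3  0.1 -0.5]
0.44233400473706 0.6716894208838399
-300 585 [622. 641. 660.] [-120.   12.]
-290 2344 [596. 639. 667.] [-120.   43.]
-280 2786 [581. 637. 670.] [-120.   43.]
-270 2508 [595. 641. 671.] [-120.   39.]
-260 2606 [594. 644. 672.] [-120.   38.]
-250 2632 [593. 644. 671.] [-120.   38.]
-240 2672 [593. 642. 670.] [-120.   37.]
-230 2593 [593. 638. 668.] [-120.   37.]
-220 2553 [596. 639. 664.] [-120.   39.]
-210 2508 [442. 632. 655.] [-120.   39.]
-200 594 [562. 610. 624.] [-44.  38.]
```

View pics/t2.png

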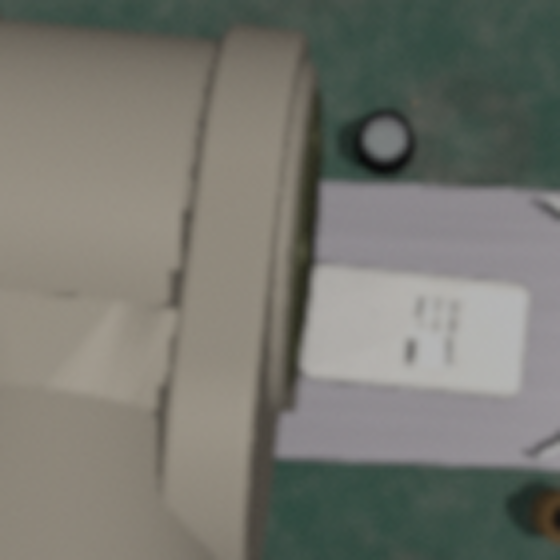

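```bash
python3 - <<'E'
from st import *
p=imaging.read_camera("wrist"); z=p["z_map"]
print({k:p[k] for k in("fx","fy","cx","cy","rvec","tvec")})
R=cv2.Rodrigues(np.array(p["rvec"],float))[0]; t=np.array(p["tvec"],float).ravel(); print("cam",-R.T@t, R.round(3))
v,u=np.mgrid[0:384,0:512]; a=(u-p["cx"])/p["fx"]; b=(v-p["cy"])/p["fy"]; r=np.hypot(a,b)+1e-9
k=np.tan(r)/r*z; X=(np.stack([a*k,b*k,z],-1)-t)@R
c=(X[...,:2]-O)@np.c_[F,L]*1000
for n,(U,V) in dict(deck=(200,220),deck2=(320,220),packtop=(255,285),floor=(270,90),orange=(170,65),tipL=(230,230),tipR=(284,230),tipR2=(286,260),fing=(230,290),rear=(257,242),ptop=(258,260)).items(): print(n,np.round(c[V,U]),np.round(X[V,U,2]*1000),z[V,U])
save(p,"w3.png",(190,200,330,340),5)
# fingers points lowest
m=(r<1.4)&(z>0)&(abs(c[...,1])<40)&(c[...,0]<-225)&(c[...,0]>-275)&(X[...,2]>.097)
for zz in range(97,175,6):
  q=m&(abs(X[...,2]*1000-zz)<3)
  if q.any(): print(zz,q.sum(),np.round(np.percentile(c[q],[0,50,100],axis=0)).tolist(),np.median(u[q]),np.median(v[q]))
E
```

```text
{'fx': 297.3186396354542, 'fy': 297.3186396354542, 'cx': 257.7780501829605, 'cy': 183.404811458463, 'rvec': array([-2.82632009,  0.05012263,  0.0077006 ]), 'tvec': array([-0.56817241,  0.03497874,  0.31057566])}
cam [0.57235141 0.10923111 0.28457524] [[ 0.999 -0.035  0.   ]
 [-0.034 -0.95   0.31 ]
 [-0.011 -0.309 -0.951]]
deck [-241.  -46.] 94.0 0.2089823
deck2 [-241.   40.] 94.0 0.20858783
packtop [-199.   -7.] 113.0 0.20442274
floor [-331.    7.] 1.0 0.26937515
orange [-356.  -83.] 20.0 0.24412894
tipL [-262.  -19.] 150.0 0.14896396
tipR [-263.    9.] 151.0 0.14846894
tipR2 [-262.    7.] 178.0 0.123019926
fing [-248.  -17.] 181.0 0.124675855
rear [-224.   -5.] 94.0 0.21406141
ptop [-220.   -5.] 112.0 0.19856031
145 88 [[-263.0, -27.0], [-260.0, -15.0], [-250.0, 16.0]] 238.0 229.0
151 323 [[-263.0, -29.0], [-260.0, 6.0], [-241.0, 19.0]] 278.0 235.0
157 379 [[-263.0, -29.0], [-259.0, -15.0], [-241.0, 20.0]] 237.0 241.0
163 434 [[-263.0, -29.0], [-259.0, 6.0], [-240.0, 20.0]] 279.0 247.0
169 444 [[-263.0, -29.0], [-259.0, 6.0], [-240.0, 20.0]] 280.0 254.0
```

View pics/w3.png

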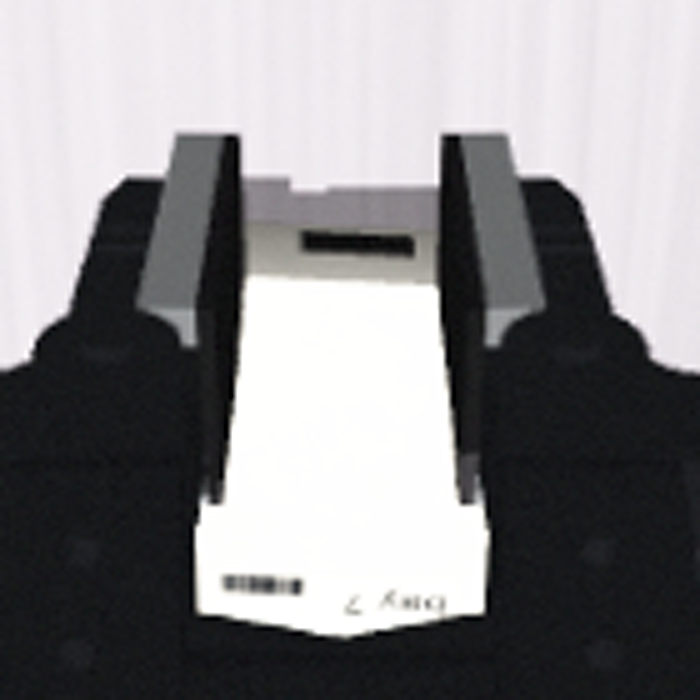

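Both cameras put the fingertips at z≈145 mm. From the reported TCP z of 114 mm they should be at about 103 mm. The same depth maps give the right heights for the deck (94) and the pack (113), so I trust vision here. I'll go down guardedly and measure again.

{"op": "move_arm", "data": {"deltas": [0.5,0,0,0.01,0,0,0,0.5,0,0,0.01,0,0,0,0.5,0,0,0.006,0,0,0,0.5,0,0,0,0,0,0,0.5,0,0,0,0,0,0]}}

```text
clock: 4.82
tcp_pos: [0.57, 0.0298, 0.0876]
orientation: [0.0, 0.72, 0.694, 0.0]
wrist_force: [0.3, -0.2, 0.0]
finger_gap: 0.0219
```

```bash
cat > tip.py <<'E'
from st import *
def tip(xlo=-.3,xhi=-.2,zmin=.1,yc=0,show=True):
    p=imaging.read_camera("scene"); v,u=np.mgrid[0:384,0:512]
    s=env.get_state(); tc=w2c(s["tcp_pos"])
    z=p["z_map"]; X=unproj(p,np.c_[u.ravel(),v.ravel()],z.ravel()); c=(X[:,:2]-O)@np.c_[F,L]
    dark=(p["img"].reshape(-1,3).max(1)<150)
    m=(z.ravel()>0)&(abs(c[:,0]-tc[0])<.02)&(abs(c[:,1]-tc[1])<.035)&(X[:,2]>zmin)&(X[:,2]<.17)
    i=np.nonzero(m)[0]; i=i[np.argsort(X[i,2])][:12]
    for k in i: print(u.ravel()[k],v.ravel()[k],np.round(c[k]*1000),round(X[k,2]*1000))
    return p
if __name__=="__main__":
    st(); p=tip(); save(p,"s%d.png"%(env.get_state()["clock"]*100),(190,100,340,240),5)
    print("s%d.png"%(env.get_state()["clock"]*100))
E
python3 tip.py
```

```text
t 4.83 chute xy mm [-251.5   -4.3] z 87.6 yawerr -0.04 zaxis [ 0. -0. -1.] gap 0.02191543010829176 F [ 0.3 -0.2  0. ]
237 176 [-255.    8.] 118
238 177 [-251.    8.] 118
236 175 [-258.    7.] 118
239 178 [-247.    8.] 118
229 185 [-243.  -20.] 119
228 184 [-247.  -21.] 119
236 174 [-260.    8.] 120
240 179 [-243.    7.] 120
241 179 [-241.    9.] 120
243 178 [-241.   13.] 121
232 184 [-240.  -15.] 121
240 178 [-244.    8.] 121
s487.png
```

{"op": "move_arm", "data": {"deltas": [0.5,0,0,0.009,0,0,0,0.5,0,0,0.006,0,0,0,0.5,0,0,0.002,0,0,0,0.5,0,0,0,0,0,0,0.5,0,0,0,0,0,0]}}

```text
clock: 5.5
tcp_pos: [0.57, 0.0298, 0.0706]
orientation: [0.0, 0.72, 0.694, 0.0]
wrist_force: [-0.2, 0.7, -0.6]
finger_gap: 0.0214
```

```bash
python3 - <<'E'
from tip import *
st(); p=tip(zmin=.096); save(p,"s5.png",(190,80,340,220),5)
v,u=np.mgrid[0:384,0:512];z=p["z_map"]; X=unproj(p,np.c_[u.ravel(),v.ravel()],z.ravel()); c=(X[:,:2]-O)@np.c_[F,L]
m=(z.ravel()>0)&(abs(c[:,0]+.25)<.09)&(abs(c[:,1])<.1)
for zz in range(100,300,10):
  q=m&(abs(X[:,2]*1000-zz)<5)&(u.ravel()<260)&((c[:,0]<-.23)|(X[:,2]>.118))
  if q.any(): print(zz,q.sum(),np.round(np.percentile(c[q]*1000,[2,50,98],axis=0)).tolist())
E
```

```text
t 5.5 chute xy mm [-251.5   -4.3] z 70.6 yawerr -0.04 zaxis [ 0. -0. -1.] gap 0.021422025270547308 F [-0.2  0.7 -0.6]
227 197 [-235.  -32.] 96
243 186 [-240.   12.] 96
248 183 [-241.   25.] 96
222 194 [-248.  -37.] 96
235 187 [-248.   -4.] 96
238 184 [-251.    6.] 96
244 186 [-239.   14.] 96
223 195 [-245.  -36.] 96
225 196 [-240.  -34.] 96
227 198 [-233.  -34.] 96
234 183 [-259.    1.] 96
229 197 [-233.  -29.] 96
100 328 [[-259.0, -73.0], [-245.0, -18.0], [-231.0, 59.0]]
110 50 [[-259.0, -28.0], [-244.0, 7.0], [-239.0, 18.0]]
120 57 [[-262.0, -28.0], [-244.0, 7.0], [-240.0, 18.0]]
130 53 [[-260.0, -28.0], [-243.0, 7.0], [-239.0, 18.0]]
140 51 [[-260.0, -30.0], [-244.0, 8.0], [-238.0, 25.0]]
150 146 [[-260.0, -44.0], [-241.0, -20.0], [-238.0, 39.0]]
160 113 [[-262.0, -50.0], [-241.0, 8.0], [-237.0, 44.0]]
170 131 [[-259.0, -56.0], [-240.0, 6.0], [-233.0, 48.0]]
180 130 [[-253.0, -60.0], [-239.0, 1.0], [-233.0, 52.0]]
190 177 [[-251.0, -68.0], [-240.0, -6.0], [-232.0, 53.0]]
200 276 [[-262.0, -67.0], [-244.0, -23.0], [-231.0, 58.0]]
210 106 [[-258.0, -47.0], [-241.0, -33.0], [-231.0, 36.0]]
220 40 [[-258.0, -44.0], [-243.0, -40.0], [-239.0, -28.0]]
230 87 [[-259.0, -41.0], [-224.0, -28.0], [-214.0, 16.0]]
240 147 [[-256.0, -41.0], [-220.0, -22.0], [-213.0, 20.0]]
250 157 [[-257.0, -41.0], [-220.0, -23.0], [-213.0, 20.0]]
260 161 [[-257.0, -41.0], [-220.0, -21.0], [-213.0, 21.0]]
270 300 [[-265.0, -41.0], [-225.0, -23.0], [-213.0, 25.0]]
280 79 [[-249.0, -35.0], [-224.0, -20.0], [-218.0, 11.0]]
290 149 [[-254.0, -39.0], [-221.0, -22.0], [-215.0, 22.0]]
```

View pics/s5.png

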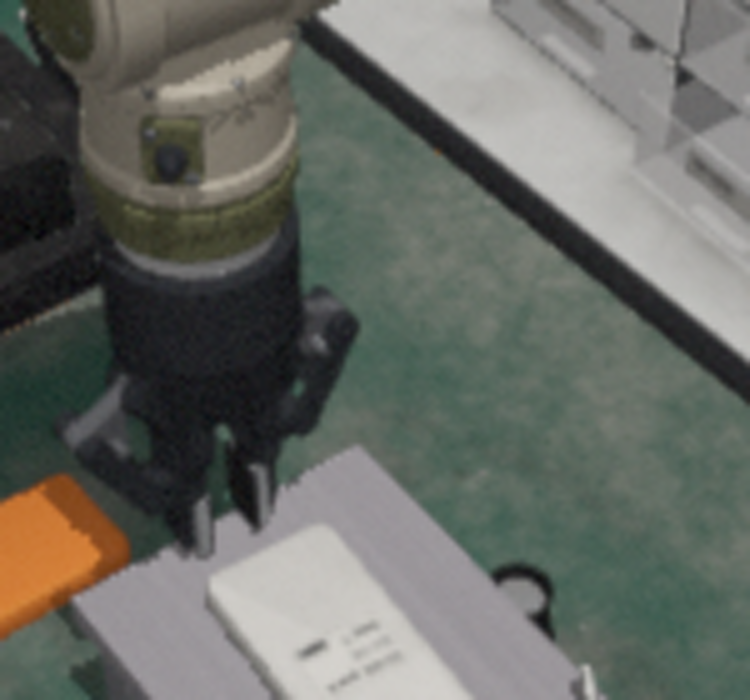

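Tips are about 6 mm above the deck and the gripper body is well above hood height, with no contact. Now I start a steady push; the tool's −x is the feed direction.

{"op": "move_arm", "data": {"deltas": [0.5,-0.006,0,0,0,0,0,0.5,-0.005,0,0,0,0,0,0.5,-0.004,0,0,0,0,0,0.5,-0.004,0,0,0,0,0,0.5,-0.004,0,0,0,0,0,0.5,-0.004,0,0,0,0,0,0.5,-0.004,0,0,0,0,0,0.5,-0.003,0,0,0,0,0,0.5,0,0,0,0,0,0]}}

```text
clock: 6.68
tcp_pos: [0.5686, -0.0045, 0.0704]
orientation: [0.0, 0.72, 0.694, -0.0]
wrist_force: [0.5, 0.0, -0.7]
finger_gap: 0.0212
```

```bash
cat > pk.py <<'E'
from st import *
def pk(name):
    s=st(); p=imaging.read_camera("scene"); save(p,name,(190,80,350,290),3.5-0.7)
    v,u=np.mgrid[0:384,0:512];z=p["z_map"]; X=unproj(p,np.c_[u.ravel(),v.ravel()],z.ravel()); c=(X[:,:2]-O)@np.c_[F,L]
    fx=w2c(s["tcp_pos"])[0]+.0115
    sat=p["img"].reshape(-1,3); 
    m=(z.ravel()>0)&(abs(X[:,2]-.113)<.0045)&(c[:,0]>-.24)&(c[:,0]<.0)&(abs(c[:,1])<.05)&(sat.min(1)>150)
    m=cv2.morphologyEx(m.reshape(384,512).astype(np.uint8),cv2.MORPH_OPEN,np.ones((3,3)))
    n,l,stt,_=cv2.connectedComponentsWithStats(m); k=1+np.argmax(stt[1:,4]); m=(l==k).ravel()
    q=(c[m]*1000).astype(np.float32); r=cv2.minAreaRect(q); print("pack rect",r); print(np.round(cv2.boxPoints(r),1).tolist())
    return p
if __name__=="__main__":
    import sys; pk(sys.argv[1])
E
python3 pk.py k1.png
```

```text
t 6.67 chute xy mm [-217.2   -4.5] z 70.4 yawerr -0.06 zaxis [-0. -0. -1.] gap 0.021177110002215283 F [ 0.5  0.  -0.7]
pack rect ((-145.9103546142578, -2.0278282165527344), (61.785301208496094, 117.81388854980469), 89.40522766113281)
[[-205.10000610351562, -32.29999923706055], [-87.30000305175781, -33.5], [-86.69999694824219, 28.299999237060547], [-204.5, 29.5]]
```

View pics/k1.png

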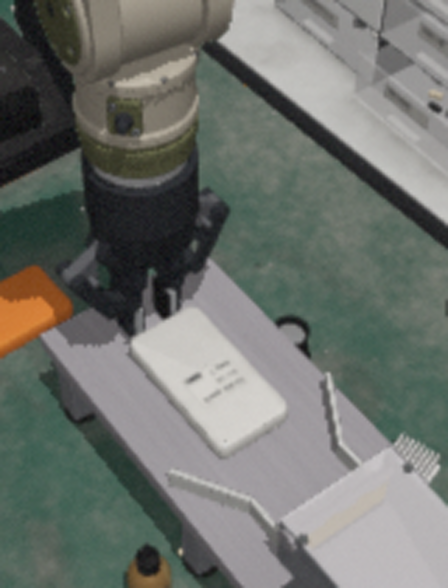

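The picture shows the white pack at crop (208,380), squared up against the fingers with yaw about −0.6° and y about −2 mm. I continue with a slight drift to the left.

{"op": "move_arm", "data": {"deltas": [0.5,-0.003,0,0,0,0,0,0.5,-0.005,0.0005,0,0,0,0,0.5,-0.005,0.0005,0,0,0,0,0.5,-0.005,0.0005,0,0,0,0,0.5,-0.005,0.0005,0,0,0,0,0.5,-0.005,0,0,0,0,0,0.5,-0.005,0,0,0,0,0,0.5,-0.005,0,0,0,0,0,0.5,-0.003,0,0,0,0,0,0.5,0,0,0,0,0,0]}}

```text
clock: 7.98
tcp_pos: [0.5692, -0.0455, 0.0705]
orientation: [0.0, 0.72, 0.694, -0.0]
wrist_force: [-0.5, -0.4, -0.3]
finger_gap: 0.0215
```

```bash
python3 pk.py k2.png
```

```text
t 7.97 chute xy mm [-176.2   -2.5] z 70.5 yawerr -0.06 zaxis [ 0. -0. -1.] gap 0.021473973969690575 F [-0.5 -0.4 -0.3]
pack rect ((-104.90029907226562, 0.2069072723388672), (119.56061553955078, 61.70381164550781), 0.17788654565811157)
[[-164.8000030517578, 30.899999618530273], [-164.60000610351562, -30.799999237060547], [-45.0, -30.5], [-45.20000076293945, 31.200000762939453]]
```

View pics/k2.png

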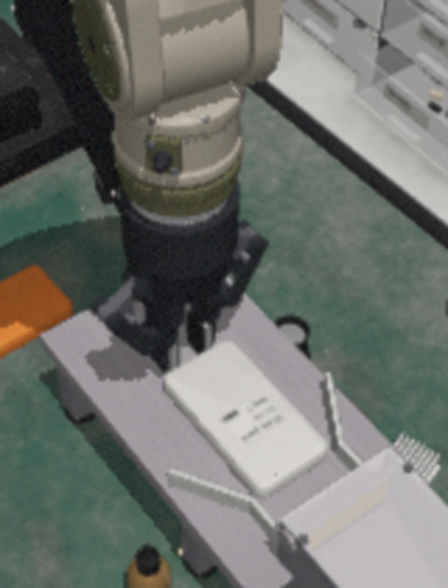

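The pack is centred (y≈0, yaw≈0) with its front entering the lane. I continue.

{"op": "move_arm", "data": {"deltas": [0.5,-0.003,0,0,0,0,0,0.5,-0.005,0,0,0,0,0,0.5,-0.005,0,0,0,0,0,0.5,-0.005,0,0,0,0,0,0.5,-0.005,0,0,0,0,0,0.5,-0.005,0,0,0,0,0,0.5,-0.005,0,0,0,0,0,0.5,-0.005,0,0,0,0,0,0.5,-0.005,0,0,0,0,0,0.5,-0.005,0,0,0,0,0]}}

```text
clock: 9.28
tcp_pos: [0.5674, -0.0935, 0.0705]
orientation: [0.0, 0.72, 0.694, -0.0]
wrist_force: [0.9, 0.8, 0.3]
finger_gap: 0.021
```

{"op": "move_arm", "data": {"deltas": [0.5,-0.005,0,0,0,0,0,0.5,-0.005,0,0,0,0,0,0.5,-0.005,0,0,0,0,0,0.5,-0.005,0,0,0,0,0,0.5,-0.003,0,0,0,0,0,0.5,0,0,0,0,0,0]}}

```text
clock: 10.02
tcp_pos: [0.5665, -0.1166, 0.0704]
orientation: [0.0, 0.72, 0.694, -0.0]
wrist_force: [0.0, -0.4, -0.6]
finger_gap: 0.0218
```

```bash
python3 pk.py k3.png
```

```text
t 10.03 chute xy mm [-105.1   -2.6] z 70.4 yawerr -0.07 zaxis [-0. -0. -1.] gap 0.021812167445668818 F [ 0.  -0.4 -0.6]
pack rect ((-58.295135498046875, -0.5589160919189453), (61.853816986083984, 70.13777160644531), 89.37588500976562)
[[-93.69999694824219, -31.100000381469727], [-23.600000381469727, -31.899999618530273], [-22.899999618530273, 30.0], [-93.0, 30.700000762939453]]
```

View pics/k3.png

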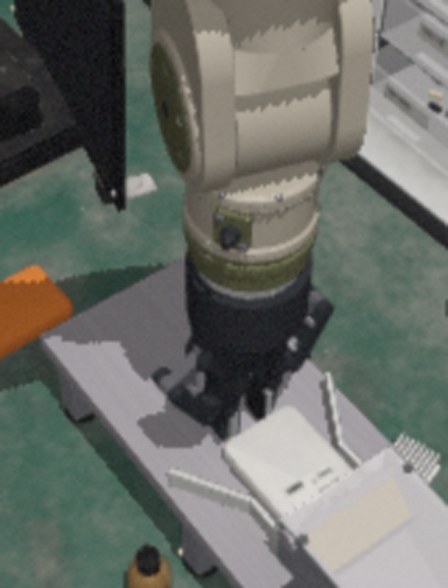

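The flap is open on the pack, which is straight with its front about 24 mm past the doorway. I keep pushing towards the tip point.

{"op": "move_arm", "data": {"deltas": [0.5,-0.003,0,0,0,0,0,0.5,-0.005,0,0,0,0,0,0.5,-0.005,0,0,0,0,0,0.5,-0.005,0,0,0,0,0,0.5,-0.005,0,0,0,0,0,0.5,-0.005,0,0,0,0,0,0.5,-0.005,0,0,0,0,0,0.5,-0.005,0,0,0,0,0,0.5,-0.005,0,0,0,0,0,0.5,-0.004,0,0,0,0,0]}}

```text
clock: 11.32
tcp_pos: [0.5649, -0.1635, 0.0706]
orientation: [0.0, 0.72, 0.694, -0.0]
wrist_force: [0.1, 0.7, 0.9]
finger_gap: 0.0216
```

```bash
python3 - <<'E'
from pk import *
st(); p=imaging.read_camera("scene"); save(p,"k4.png",(220,120,440,380),2.2)
E
```

```text
t 11.32 chute xy mm [-58.2  -2.6] z 70.6 yawerr -0.05 zaxis [ 0. -0. -1.] gap 0.021632564486457985 F [0.1 0.7 0.9]
```

View pics/k4.png

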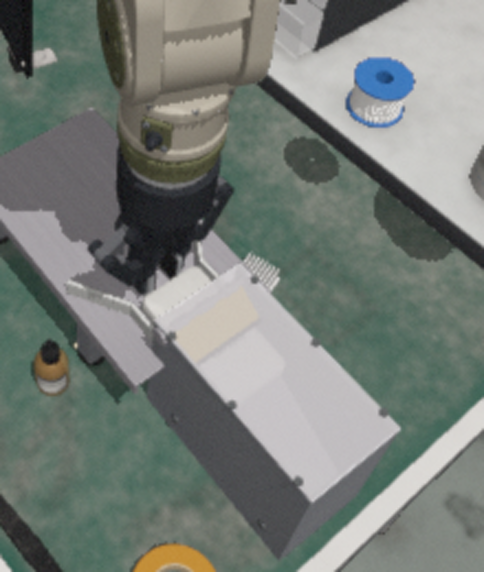

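{"op": "move_arm", "data": {"deltas": [0.5,-0.003,0,0,0,0,0,0.5,-0.004,0,0,0,0,0,0.5,-0.004,0,0,0,0,0,0.5,-0.004,0,0,0,0,0,0.5,0,0,0,0,0,0]}}

```text
clock: 12.0
tcp_pos: [0.5643, -0.1786, 0.0704]
orientation: [0.0, 0.72, 0.694, -0.0]
wrist_force: [0.8, 0.3, 1.0]
finger_gap: 0.0214
```

```bash
python3 - <<'E'
from pk import *
st(); p=imaging.read_camera("scene"); save(p,"k5.png",(220,120,440,380),2.2)
E
```

```text
t 12.0 chute xy mm [-43.   -2.6] z 70.4 yawerr -0.08 zaxis [-0. -0. -1.] gap 0.021367272178901147 F [0.8 0.3 1. ]
```

View pics/k5.png

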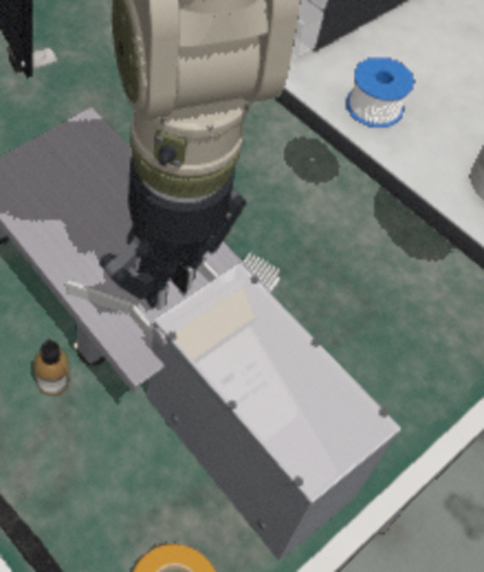

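The pack has tipped and is sliding inside the hood, visible at crop (255,375). I back off straight along the lane before rising.

{"op": "move_arm", "data": {"deltas": [0.5,0.01,0,0,0,0,0,0.5,0.02,0,0,0,0,0,0.5,0.03,0,0,0,0,0,0.5,0.03,0,0,0,0,0,0.5,0.02,0,-0.02,0,0,0,0.5,0,0,-0.04,0,0,0,0.5,0,0,-0.05,0,0,0,0.5,0,0,0,0,0,0]}}

```text
clock: 13.05
tcp_pos: [0.5709, -0.0671, 0.1852]
orientation: [0.004, 0.719, 0.695, 0.002]
wrist_force: [0.3, 0.3, -0.2]
finger_gap: 0.0213
```

```bash
python3 - <<'E'
from pk import *
st(); p=imaging.read_camera("scene"); save(p,"k6.png",(220,120,440,380),2.2)
q=imaging.read_camera("top"); save(q,"t6.png",(205,130,440,270),3.3)
E
```

```text
t 13.05 chute xy mm [-154.7   -0. ] z 185.2 yawerr 0.06 zaxis [ 0.008 -0.002 -1.   ] gap 0.021297777363375715 F [ 0.3  0.3 -0.2]
```

View pics/k6.png

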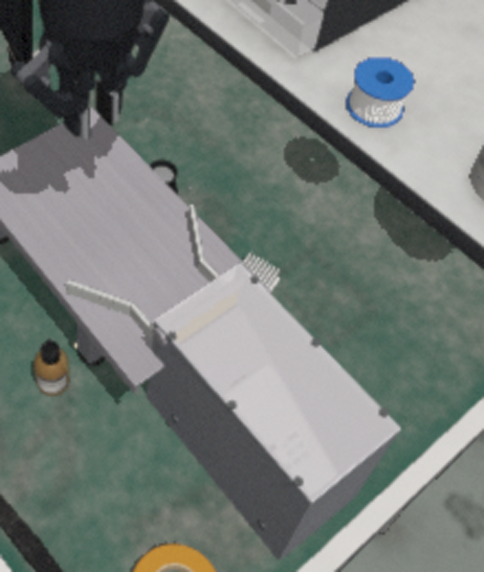

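View pics/t6.png

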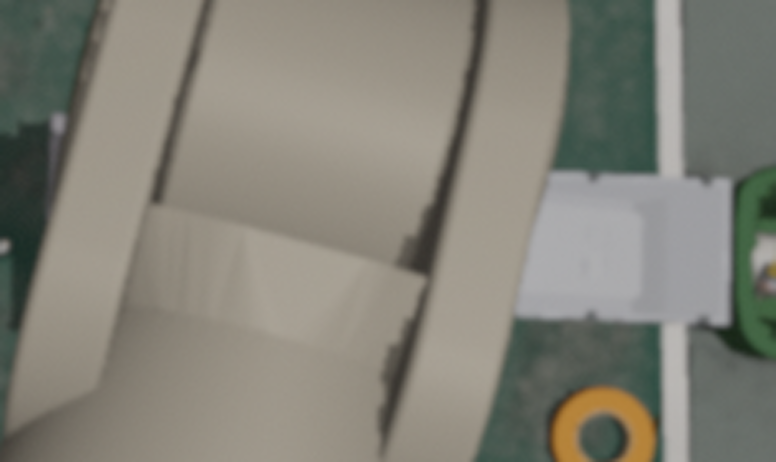

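{"op": "move_arm", "data": {"deltas": [0.5,0,0,-0.02,0,0,0,0.5,0,0,0,0,0,0,0.5,0,0,0,0,0,0,0.5,0,0,0,0,0,0,0.5,0,0,0,0,0,0,0.5,0,0,0,0,0,0,0.5,0,0,0,0,0,0,0.5,0,0,0,0,0,0]}}

```text
clock: 14.15
tcp_pos: [0.5683, -0.0682, 0.2005]
orientation: [0.0, 0.72, 0.694, 0.0]
wrist_force: [0.4, 0.2, -0.5]
finger_gap: 0.0213
```

```bash
python3 - <<'E'
from pk import *
st(); p=imaging.read_camera("scene"); save(p,"k7.png",(270,200,420,370),4)
a=cv2.resize(cv2.imread("pics/scene0.png"),(512,384)); b=p["img"][:,:,::-1]
both=np.hstack([a[210:330,220:410],b[210:330,220:410]]); cv2.imwrite("pics/cmp.png",cv2.resize(both,None,fx=2.1,fy=3.2*0.66))
for n in["flux","eye_loupe","sink","pack"]:
    for d in imaging.cut_out(p,n)[:2]:
        m=d["mask"]&(p["z_map"]>0); v,u=np.nonzero(m); X=unproj(p,np.c_[u,v],p["z_map"][m]); print(n,round(d["confidence"],2),np.round(d["centre"]),np.round(np.median(X,0),3))
E
```

```text
t 14.15 chute xy mm [-153.5   -2.5] z 200.5 yawerr -0.05 zaxis [ 0. -0. -1.] gap 0.021324003529704767 F [ 0.4  0.2 -0.5]
flux 0.87 [244. 288.] [ 0.458 -0.152  0.043]
flux 0.22 [307. 271.] [ 0.546 -0.225  0.096]
eye_loupe 0.61 [297. 198.] [ 0.688 -0.042  0.035]
pack 0.57 [190. 194.] [0.506 0.13  0.018]
```

View pics/cmp.png

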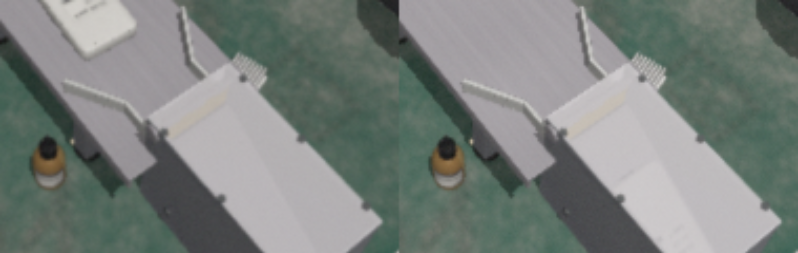

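The before/after picture shows the flap strip at the same place as before (shut) and the pack at rest low in the box. The bottle and heat sink have not moved, and the detector puts the loupe within about 3 mm of where it was. I hand in.

```bash
python3 -c "
from workcell import order
print(order.hand_in())"
```

```text
the job is handed in; nothing more can be done
None
```

The white battery pack is in the hooded box and the flap is shut behind it. I handed the job in at about 14 s of the 48 s allowed. No verdict came back.

I pushed the pack flat along the deck with two part-closed fingers, at about 40 mm/s or less. It squared up between the guides, went through the flap, tipped at the edge and slid down by itself. I then withdrew back along the lane and raised the arm clear.

**Last checks:**
- The pack lies at rest at the bottom of the ramp, seen through the clear hood.
- The flap hangs as in the first picture.
- The bottle and loupe measure within about 3 mm of their first readings. The heat sink looks unmoved in the before/after picture.
- Wrist force readings stayed near 1 N, so nothing pressed hard on the tool.

**What failed or disagreed:**
- The reported TCP height did not match the cameras. Both the scene and wrist cameras put the fingertips about 30 mm above the TCP reading, not the stated 11 mm ahead of it. I set the pushing height from the cameras.
- In the last picture the network did not detect the heat sink. It also did not find the pack under the hood and reported only the orange look-alike, so I judged both by eye.

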